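Post the dead battery through the sprung flap

ROBOT

A 7-joint arm with a two-finger parallel gripper is mounted at the origin on the work surface. World frame = base frame: x ahead of the robot, y to its left, z up, the work surface at z = 0. Lengths are in m, angles in rad, forces in N, time in s.
With the tool pointing down it reaches from about 0.425 to 0.925 m from the base axis. Payload 6.8 kg.
Tool frame: the origin (TCP) lies between the finger pads; the fingertips stand finger_overhang ahead of it and the grasp point (between the pads) lies 6 mm ahead of it (finger_overhang is the distance from the TCP to the fingertips, in m); z points along the fingers, y is the line along which they close (so a half turn about z gives the same grasp; the last joint's range is limited). The gripper opens to 85 mm and grips with 20 to 120 N. Pads are 22 mm wide; open, the fingers measure 114 mm over their backs; the gripper's body (76 mm by 85 mm) begins 54 mm behind the grasp point. The pads swing forward as they close: fully open they stand 13 mm farther back than shut.
Start: joints at [-1.279, 0.477, 0.022, 1.555, -0.011, 1.109, -0.083], TCP at [0.263, 0.622, 0.256] pointing down, gripper open.
Joint ranges: [-2.96, 2.96], [-0.34, 2.1], [-1.41, 1.46], [0.24, 2.44], [-1.37, 4.51], [0.17, 1.92], [-2.96, 2.96]. Speed limits (rad/s): [2.39, 2.39, 3.14, 3.14, 3.14, 3.14, 3.14].

INTERFACE

Orientations are given as a unit quaternion [w, x, y, z].
In Python, from station import * gives the robot as it stands.
- The arm moves only by the tool drive_tool, never from a script. Its argument "increments" is a list of rows, each an object of numbers: "claw": the finger opening in m, from 0 to 0.0854; "dx", "dy", "dz": the shift along the tool's x, y, z in m; "wx", "wy", "wz": the turn, a rotation vector about the tool's x, y, z in degrees. A call has 1 to 20 rows; each row shifts and turns the commanded pose from where the row before left it, along the tool's axes as they then stand; what a row does not reach is not made up. A row lasts 1/8 s, in which the tool goes at most 62.5 mm and 10.7 degrees, less where a joint would pass 70% of its speed; a pose out of reach is approached as far as the arm can. A call with a gripper value outside its range is refused whole. The fingers move at their own pace and stop on an object; "newtons" is the grip in N (left out, the last holds). Time passes only in rows, so rows that do not move let the fingers close. It gives the time, the measured TCP pose, the force, the opening and the grip force at its end, in the units of the state.
- get_obs(): the state, without advancing time (a new reading comes with each control period).
- read_camera(name): name is "scene" or "top"; returns (picture, depth): 420x560x3 uint8, red, green, blue; 420x560 float32, m along the optical axis (not along the pixel's ray), 0 where there is no reading.
- calibration(name): a dict with "intrinsics" (3x3 intrinsics, pixels), "R" (3x3) and "t" (3): a world point X has camera coordinates R X + t. Camera axes: x right, y down, z forward; pixel columns grow to the right and rows downward; lengths in m; the calibration is good to about 2 mm. A picture is of the moment at which its call begins. calibration takes no time and is no camera call.
- hand_in(): hands the job in; it is judged then, once.
The state is a dict: "t": time; "q": joint angles; "joint_vel": joint speeds; "joint_torque": joint torques, N m; "eef_pos": TCP position; "tool_rot": TCP orientation; "contact_force": force on the tool from outside, world axes, zero at the start; "torque": the same for the moment, N m; "gripper_width": opening from 0.0 (shut) to 1.0 (fully open); "grasp_force": force on a finger pad.
Only numpy, scipy, OpenCV 4.12 (cv2) and the standard library are available. Lean on these libraries where they do the work, as an engineer would, in place of code of your own. Each camera call takes 0.05 s, during which the arm holds its last target. There are 200 camera calls.

TASK

Drop the dead block battery that lies on the battery collector's lid into the collector: with one finger press the green self-closing flap down and keep it open, and with the other finger push the battery off the ledge through the opening. Only push it: do not grip it, lift it or shove it onto the closed flap. When it has dropped into the drawer, come away so that the flap springs shut, and leave the drawer closed and the other things on the shelf where they are.

Things in the scene. Friction and masses are not known exactly. Their poses are not given: they have to be found in the camera images.
- unit: Battery collector: clear acrylic box, 130 mm in own x, 222 mm in y, 150 mm high, fixed. Origin: centre of its underside on the shelf; z up, -x is the drawer's front. Its flat lid is 150 mm above the shelf, 5 mm thick, with nothing standing up: y = 111 to 23 mm is a fixed ledge, y = 23 to -86 mm (x within 52 mm) an opening shut by the green flap, then a fixed strip to y = -111 mm. Hollow below.
- lip (a point): Middle of the lip, the edge of the fixed ledge where the opening begins, on the lid's upper face. The flap's free edge lies 3 mm from it when shut.
- hinge_line (a point): Middle of the far edge of the opening, on the lid's upper face, 109 mm from the lip in the unit's -y direction. The flap is hinged 1 mm inside this edge.
- flap (a joint): Green flap in the opening, 98 mm in unit's x, 106 mm from hinge to free edge, 3 mm thick, its top 1 mm under the lid's. Rad: 0 shut (level), grows as the free edge (beside the lip) swings down into the box about the hinge line; stop at 1.15. A spring shuts it: 0.06 N m when shut, 0.09 at the stop (0.6 N at the free edge; some 4 N at 25 mm from the hinge). The battery's weight does not open it.
- drawer (a joint): Clear drawer in the bottom of the unit, right under ledge and opening, that catches the batteries; slides out towards the unit's -x; m, 0 closed. Inside 110 x 198 mm, rim 51 mm and floor 13 mm above the shelf. Some spent round cells lie in it, at its -y end.
- battery_center (a point): Centre (half-way up) of the loose dead 9 V block battery, 45 g, black with a copper-coloured end: 48.5 mm along own x (terminals at +x), 26.5 mm in y, 17.5 mm high. It starts flat on the ledge, its own axes within 0.25 rad of the unit's, so its long side faces the lip; its centre is 23 to 37 mm from the lip.
- torch: Silver aluminium torch lying on the shelf, 142 mm along its own x, 36 mm across, leave alone. Origin on the shelf, under its middle.
- saucer: White porcelain saucer with coins, 116 mm across, 15 mm high, leave alone. Origin: centre of its underside.
- glasses_case: Dark blue hard glasses case, 158 mm (own x) x 62 mm x 36 mm high, leave alone. Origin: centre of its underside.
- carabiner: Orange carabiner lying flat, 86 x 54 mm, 10 mm high, leave alone. Origin: its middle, on the shelf.
Mind the look-alikes: they are no part of the job. Leave any red look-alike of the part that bears battery_center alone.

How it is judged:
On the way, in this order (a step that is already met when the one before it is completed fails the run):
1. a finger presses the flap open (more than 0.25 rad) and holds it while the battery is still on the ledge (value of joint flap above 0.25 rad and contact force between the fingers and flap above 0.1 N and y of battery_center in the frame of unit above 0.023 m and z of battery_center in the frame of unit above 0.15 m), for 0.1 s.
2. the battery has dropped through the opening (below the lid) while a finger still holds the flap open (value of joint flap above 0.25 rad and contact force between the fingers and flap above 0.1 N and z of battery_center in the frame of unit below 0.125 m and x of battery_center in the frame of unit between -0.06 and 0.06 m and y of battery_center in the frame of unit between -0.104 and 0.104 m), for 0.05 s.
At the end, for the whole second after the job is handed in: The battery lies at rest in the collector's drawer (centre under 60 mm above the shelf, within the box), the flap has sprung shut (within 0.08 rad), the drawer is closed (within 8 mm), and torch, saucer, glasses case and carabiner are within 15 mm of where they were (x of battery_center in the frame of unit between -0.06 and 0.06 m and y of battery_center in the frame of unit between -0.104 and 0.104 m and z of battery_center in the frame of unit between 0.012 and 0.06 m and value of joint flap below 0.08 rad and value of joint drawer below 0.008 m and linear speed of battery below 0.02 m/s and distance of each of torch, saucer, glasses_case, carabiner from where it was at the start of the episode below 0.015 m); the robot touches nothing.
It fails at once if the battery is lifted (centre more than 15 mm above its place on the ledge) (z of battery_center in the frame of unit above 0.174 m).
It fails at once if the battery is gripped or jammed (more than 12 N from the fingers) (contact force between the fingers and battery above 12 N).
It fails at once if the battery is pushed onto the closed flap (centre past the lip at lid height with the flap under 0.2 rad) (y of battery_center in the frame of unit between -0.1 and 0.018 m and z of battery_center in the frame of unit above 0.148 m and value of joint flap below 0.2 rad).
It fails at once if the drawer is pulled open by more than 15 mm (value of joint drawer above 0.015 m).
It fails at once if the torch, saucer, glasses case or carabiner is moved by more than 20 mm (distance of any of torch, saucer, glasses_case, carabiner from where it was at the start of the episode above 0.02 m).
It also fails if it takes over 32 s, if anything falls off the work surface, if the arm or the gripper's body presses on something with over 40 N, if the wrist force passes 120 N, or if a joint passes its speed limit or range.

## Working session

There is one attempt and no reset: what is moved stays moved. The work goes in short steps, Python scripts to look and compute and a tool call to move; the robot and the scene stay as the last step left them, time stands still between calls to the robot, and variables do not carry over. Pictures are saved under pics/ and viewed, at most 10 in all, crops included, and the job is handed in when it is done.

Besides the shell and the picture viewer there is one more tool, called after "Emit:" as name([rows], argument=value, ...), one row to a line, values as JSON. drive_tool: Moves the arm, as the interface text tells. Its arguments: {"type":"object","properties":{"increments":{"type":"array","items":{"type":"object","properties":{"claw":{"type":"number"},"dx":{"type":"number"},"dy":{"type":"number"},"dz":{"type":"number"},"wx":{"type":"number"},"wy":{"type":"number"},"wz":{"type":"number"}}}},"newtons":{"type":"number"}},"required":["increments"]}

```bash
mkdir -p pics; python3 - <<'E'
from station import *
import cv2,numpy as np
for n in("scene","top"):
    p,d=read_camera(n); cv2.imwrite(f"pics/{n}0.png",p[:,:,::-1]); np.savez(f"{n}0.npz",p=p,d=d)
    c=calibration(n); print(n,c)
print(get_obs())
try: print(finger_overhang)
except Exception as e: print(e)
E
ls
```

```text
scene {'intrinsics': array([[471.14533945,   0.        , 278.5678879 ],
       [  0.        , 471.14533945, 214.10421781],
       [  0.        ,   0.        ,   1.        ]]), 'R': array([[-0.48853459,  0.87246038,  0.01211817],
       [ 0.51934106,  0.30190948, -0.79945953],
       [-0.70115535, -0.38427017, -0.60059772]]), 't': array([ 0.28100918, -0.18851638,  1.43607791])}
top {'intrinsics': array([[457.84932004,   0.        , 275.42163165],
       [  0.        , 457.84932004, 207.9961198 ],
       [  0.        ,   0.        ,   1.        ]]), 'R': array([[ 0.00482652, -0.99992822, -0.01096629],
       [-0.99260008, -0.00345996, -0.12138001],
       [ 0.12133335,  0.01147098, -0.99254553]]), 't': array([0.01313886, 0.53931792, 1.20151323])}
{'t': 0.1, 'q': array([-1.27911805,  0.47774322,  0.0223716 ,  1.55638964, -0.01150828,
        1.10931034, -0.083109  ]), 'joint_vel': array([-1.40933201e-05, -1.85230288e-03,  4.51772764e-04, -4.47675914e-03,
        1.99055966e-03,  1.70103615e-03,  3.23864792e-04]), 'joint_torque': array([ 4.12257883e-03, -5.97754633e+01,  1.61326010e+00, -2.81951630e+01,
        1.27932394e-02,  4.99311107e-03,  6.80448039e-06]), 'eef_pos': array([0.26254236, 0.62128877, 0.25539054]), 'tool_rot': array([-1.05428200e-04,  1.98569802e-01,  9.80086370e-01, -8.54506979e-04]), 'contact_force': array([ 0.12308367, -0.22228283, -0.17062037]), 'torque': array([-0.02898093,  0.01047279,  0.04374329]), 'grasp_force': 0.0, 'gripper_width': 1.00124887497957}
0.025
pics
scene0.npz
top0.npz
```

View pics/scene0.png

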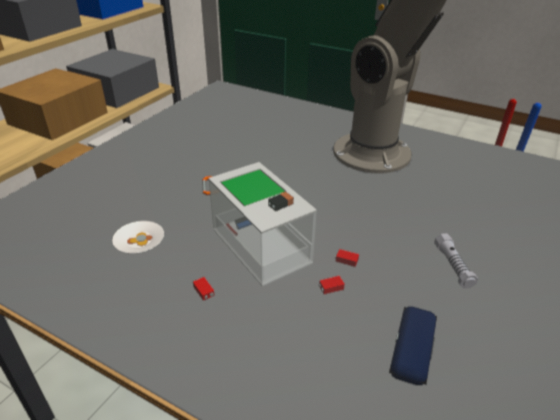

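View pics/top0.png

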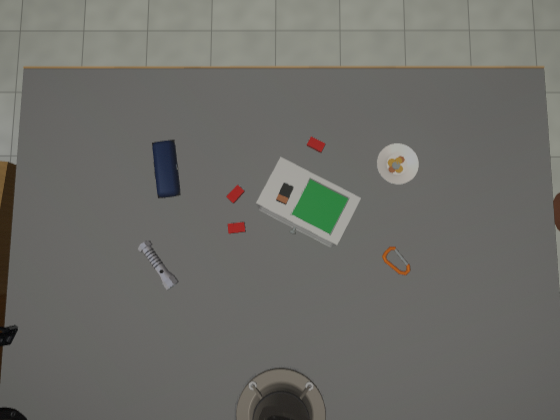

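The scene view shows the unit at about (262,220), with the green flap at (253,187) and the battery at (281,201). In the top view the flap is at about (320,207) and the battery at (285,194), copper end down-left. The red look-alikes lie on the shelf. Next I'll measure the poses.

```bash
cat > h.py <<'E'
import numpy as np,cv2
from station import *
def ray(n,uv,z):
    c=calibration(n);uv=np.atleast_2d(np.asarray(uv,float))
    d=np.c_[uv,np.ones(len(uv))]@np.linalg.inv(c["intrinsics"]).T@c["R"]
    o=-c["R"].T@c["t"]; s=(z-o[2])/d[:,2]
    return (o+d*s[:,None])
def big(m):
    cs,_=cv2.findContours(m.astype(np.uint8),cv2.RETR_EXTERNAL,cv2.CHAIN_APPROX_NONE)
    return max(cs,key=cv2.contourArea)[:,0,:]
def rect(n,pts,z):
    w=ray(n,pts,z)[:,:2]; r=cv2.minAreaRect((w*1000).astype(np.float32)); return r,cv2.boxPoints(r)
E
python3 - <<'E'
from h import *
for n in("top","scene"):
    f=np.load(n+"0.npz");p=f["p"].astype(int);d=f["d"];h=cv2.cvtColor(f["p"],cv2.COLOR_RGB2HSV)
    R,G,B=p[...,0],p[...,1],p[...,2]
    g=(G>R+50)&(G>B+50)
    if n=="scene": g[:120]=0
    cg=big(g); r,bx=rect(n,cg,.149); print(n,"flap",r,bx.round().tolist())
    u0,v0,w,hh=cv2.boundingRect(cg); 
    roi=np.zeros(g.shape,bool); roi[v0-60:v0+hh+60,u0-80:u0+w+80]=1
    # lid white hull
    lid=(p.min(2)>150)&(h[...,1]<40)&roi
    c=big(cv2.morphologyEx((lid|g).astype(np.uint8),cv2.MORPH_CLOSE,np.ones((3,3))))
    r,bx=rect(n,c,.15);print(" lid",r,bx.round().tolist())
    hull=np.zeros(g.shape,np.uint8);cv2.fillConvexPoly(hull,cv2.convexHull(c),1);hull=cv2.erode(hull,np.ones((5,5)))
    copper=(R>B+40)&(R>G+25)&(hull>0); dark=(p.max(2)<90)&(hull>0)
    cc=big(copper);cd=big(dark)
    for nm,c in(("copper",cc),("dark",cd),("both",np.r_[cc,cd])):
        r,bx=rect(n,c,.1675 if n=="top" else .16);print(" ",nm,len(c),r,bx.round().tolist(), c.min(0),c.max(0))
    crop=f["p"][v0-50:v0+hh+50,u0-70:u0+w+50,::-1]
    cv2.imwrite(f"pics/c_{n}.png",cv2.resize(crop,None,fx=4 if n=="scene" else 4,fy=4)[:600,:800]); print(u0-70,v0-50)
E
```

```text
top flap ((530.1705932617188, -93.39337158203125), (103.31958770751953, 95.75534057617188), 62.39973831176758) [[464.0, -117.0], [549.0, -161.0], [597.0, -70.0], [512.0, -25.0]]
 lid ((544.6265258789062, -65.12872314453125), (219.76394653320312, 126.67496490478516), 62.601051330566406) [[438.0, -134.0], [550.0, -192.0], [651.0, 3.0], [539.0, 62.0]]
  copper 27 ((545.773193359375, -1.5641107559204102), (25.545013427734375, 15.317461967468262), 68.16262817382812) [[534.0, -11.0], [548.0, -16.0], [558.0, 7.0], [543.0, 13.0]] [277 194] [287 203]
  dark 37 ((566.6380004882812, -11.458980560302734), (25.90172004699707, 28.412322998046875), 63.91611099243164) [[548.0, -17.0], [574.0, -29.0], [585.0, -6.0], [560.0, 6.0]] [279 183] [292 197]
  both 64 ((559.3330078125, -7.882884979248047), (25.90171241760254, 44.678829193115234), 63.91619873046875) [[534.0, -10.0], [574.0, -29.0], [585.0, -6.0], [545.0, 14.0]] [277 183] [292 203]
222 130
scene flap ((530.964111328125, -91.9377212524414), (101.89080047607422, 97.15497589111328), 62.390506744384766) [[464.0, -115.0], [550.0, -160.0], [598.0, -69.0], [512.0, -24.0]]
 lid ((578.802734375, -18.401931762695312), (351.843994140625, 159.31056213378906), 53.46188735961914) [[410.0, -112.0], [538.0, -207.0], [748.0, 76.0], [620.0, 170.0]]
  copper 33 ((543.12451171875, 2.585277557373047), (43.62193298339844, 18.37659454345703), 50.813114166259766) [[522.0, -9.0], [536.0, -20.0], [564.0, 14.0], [550.0, 25.0]] [281 192] [292 204]
  dark 51 ((567.8230590820312, -8.828399658203125), (39.10768127441406, 40.24379348754883), 65.78257751464844) [[541.0, -18.0], [578.0, -35.0], [594.0, 1.0], [557.0, 17.0]] [269 195] [287 209]
  both 84 ((560.1053466796875, -5.199674606323242), (40.20897674560547, 57.42290115356445), 68.17015838623047) [[526.0, -13.0], [579.0, -35.0], [594.0, 3.0], [541.0, 24.0]] [269 192] [292 209]
152 120
```

Emit:
drive_tool([
  {"claw": 0.085,"dx": -0.015,"dy": -0.015},
  {"dx": -0.033,"dy": -0.031},
  {"dx": -0.033,"dy": -0.031},
  {"dx": -0.033,"dy": -0.031},
  {"dx": -0.033,"dy": -0.031},
  {"dx": -0.033,"dy": -0.031},
  {"dx": -0.033,"dy": -0.031},
  {"dx": -0.033,"dy": -0.031},
  {"dx": -0.033,"dy": -0.031},
  {"dx": -0.033,"dy": -0.031},
  {"dx": -0.033,"dy": -0.031},
  {"dx": -0.033,"dy": -0.031},
  {"dx": -0.033,"dy": -0.031},
  {"dx": -0.033,"dy": -0.031},
  {"dx": -0.033,"dy": -0.031},
  {"dx": -0.033,"dy": -0.031},
  {"dx": -0.007,"dy": -0.01,"wz": 4.6},
  {},
])

```text
schema error: expected keys claw, dx, dy, dz, wx, wy, wz
```

Emit:
drive_tool([
  {"claw": 0.085,"dx": -0.015,"dy": -0.015,"dz": 0,"wx": 0,"wy": 0,"wz": 0},
  {"claw": 0.085,"dx": -0.033,"dy": -0.031,"dz": 0,"wx": 0,"wy": 0,"wz": 0},
  {"claw": 0.085,"dx": -0.033,"dy": -0.031,"dz": 0,"wx": 0,"wy": 0,"wz": 0},
  {"claw": 0.085,"dx": -0.033,"dy": -0.031,"dz": 0,"wx": 0,"wy": 0,"wz": 0},
  {"claw": 0.085,"dx": -0.033,"dy": -0.031,"dz": 0,"wx": 0,"wy": 0,"wz": 0},
  {"claw": 0.085,"dx": -0.033,"dy": -0.031,"dz": 0,"wx": 0,"wy": 0,"wz": 0},
  {"claw": 0.085,"dx": -0.033,"dy": -0.031,"dz": 0,"wx": 0,"wy": 0,"wz": 0},
  {"claw": 0.085,"dx": -0.033,"dy": -0.031,"dz": 0,"wx": 0,"wy": 0,"wz": 0},
  {"claw": 0.085,"dx": -0.033,"dy": -0.031,"dz": 0,"wx": 0,"wy": 0,"wz": 0},
  {"claw": 0.085,"dx": -0.033,"dy": -0.031,"dz": 0,"wx": 0,"wy": 0,"wz": 0},
  {"claw": 0.085,"dx": -0.033,"dy": -0.031,"dz": 0,"wx": 0,"wy": 0,"wz": 0},
  {"claw": 0.085,"dx": -0.033,"dy": -0.031,"dz": 0,"wx": 0,"wy": 0,"wz": 0},
  {"claw": 0.085,"dx": -0.033,"dy": -0.031,"dz": 0,"wx": 0,"wy": 0,"wz": 0},
  {"claw": 0.085,"dx": -0.033,"dy": -0.031,"dz": 0,"wx": 0,"wy": 0,"wz": 0},
  {"claw": 0.085,"dx": -0.033,"dy": -0.031,"dz": 0,"wx": 0,"wy": 0,"wz": 0},
  {"claw": 0.085,"dx": -0.033,"dy": -0.031,"dz": 0,"wx": 0,"wy": 0,"wz": 0},
  {"claw": 0.085,"dx": -0.007,"dy": -0.01,"dz": 0,"wx": 0,"wy": 0,"wz": 4.6},
  {"claw": 0.085,"dx": 0,"dy": 0,"dz": 0,"wx": 0,"wy": 0,"wz": 0},
])

```text
t: 2.35
eef_pos: [0.548, -0.032, 0.2559]
tool_rot: [-0.0, 0.239, 0.971, -0.0]
contact_force: [-0.0, 0.8, 0.7]
gripper_width: 0.994
grasp_force: 0.0
```

Emit:
drive_tool([
  {"claw": 0.085,"dx": 0,"dy": 0,"dz": 0,"wx": -8,"wy": 0,"wz": 0},
  {"claw": 0.085,"dx": 0,"dy": 0,"dz": 0,"wx": -8,"wy": 0,"wz": 0},
  {"claw": 0.085,"dx": 0,"dy": 0,"dz": 0,"wx": -8,"wy": 0,"wz": 0},
  {"claw": 0.085,"dx": 0,"dy": 0,"dz": 0,"wx": 0,"wy": 0,"wz": 0},
])

```text
t: 2.85
eef_pos: [0.5468, -0.0321, 0.2555]
tool_rot: [0.049, 0.234, 0.95, 0.201]
contact_force: [0.1, 0.0, -0.3]
gripper_width: 0.994
grasp_force: 0.0
```

```bash
python3 - <<'E'
from h import *
from scipy.spatial.transform import Rotation as Ro
n="scene"
p,d=read_camera(n); o=get_obs(); np.savez("s1.npz",p=p,d=d)
print(o["eef_pos"],o["tool_rot"],o["contact_force"])
c=calibration(n);v,u=np.mgrid[:420,:560]
P=np.stack([(u-c["intrinsics"][0,2])*d/c["intrinsics"][0,0],(v-c["intrinsics"][1,2])*d/c["intrinsics"][1,1],d],-1)
W=(P-c["t"])@c["R"]
w,x,y,z=o["tool_rot"];R=Ro.from_quat([x,y,z,w]).as_matrix()
T=(W-o["eef_pos"])@R*1000
m=(d>0)&(abs(T[...,0])<20)&(abs(T[...,1])<75)&(T[...,2]>-60)&(T[...,2]<60)&(W[...,2]>.172)
for s in(1,-1):
    q=T[m&(T[...,1]*s>25)]; print(s,len(q),"z max",np.percentile(q[:,2],[50,90,97,99,100]).round(1))
    k=q[q[:,2]>np.percentile(q[:,2],97)-12];print(" tip x,y range",np.percentile(k,[3,97],axis=0).round(1))
ax=c["intrinsics"]
for pt in([0,42.5,25],[0,-42.5,25],[0,42.5,12],[0,-42.5,12]):
    X=c["R"]@(R@np.array(pt)/1000+o["eef_pos"])+c["t"];q=ax@X;print(pt,(q[:2]/q[2]).round())
cv2.imwrite("pics/s1.png",cv2.resize(p[90:290,160:400,::-1],None,fx=3,fy=3))
E
```

```text
[ 0.54751036 -0.0307891   0.25594553] [0.04851915 0.2327516  0.9503072  0.20096969] [-0.47468648  0.4790976  -0.76043932]
1 651 z max [-36.4   1.    9.1  11.7  13.3]
 tip x,y range [[-11.9  43.3  -2.2]
 [  7.1  56.3  11.9]]
-1 447 z max [-27.2   4.7  10.4  11.8  13.3]
 tip x,y range [[-11.7 -47.2  -1.2]
 [ 10.6 -41.5  12.4]]
[0, 42.5, 25] [287. 167.]
[0, -42.5, 25] [266. 164.]
[0, 42.5, 12] [286. 160.]
[0, -42.5, 12] [264. 158.]
```

View pics/s1.png

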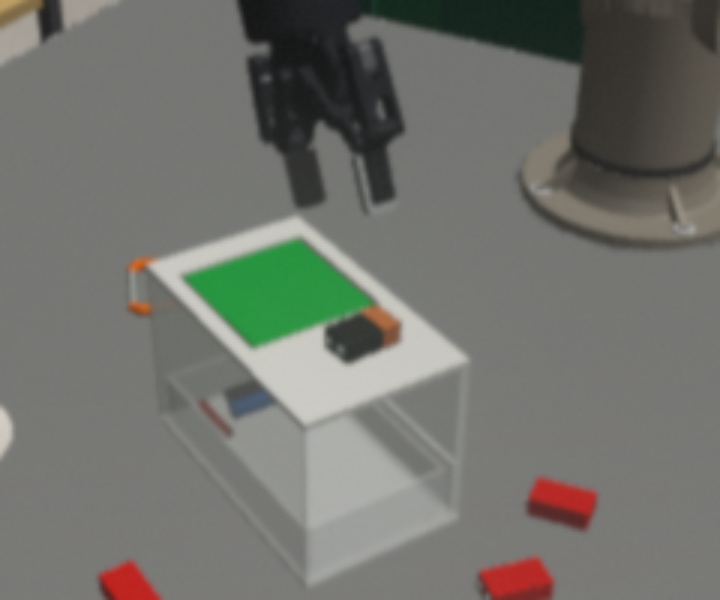

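Fingers are tilted as planned: tips at crop (375,205) for A and (305,203) for B, about 12.5 mm ahead of the TCP. The knuckles are wide, so I'll check their outline before descending.

```bash
python3 - <<'E'
from h import *
from scipy.spatial.transform import Rotation as Ro
p2,d2=read_camera("top"); o=get_obs(); f=np.load("s1.npz")
w,x,y,z=o["tool_rot"];R=Ro.from_quat([x,y,z,w]).as_matrix()
for n,d in(("scene",f["d"]),("top",d2)):
    c=calibration(n);K=c["intrinsics"];v,u=np.mgrid[:420,:560]
    P=np.stack([(u-K[0,2])*d/K[0,0],(v-K[1,2])*d/K[1,1],d],-1)
    W=(P-c["t"])@c["R"];T=(W-o["eef_pos"])@R*1000
    m=(d>0)&(abs(T[...,0])<50)&(abs(T[...,1])<110)&(W[...,2]>.175)
    print(n)
    for a in range(-110,20,10):
        k=T[m&(T[...,2]>a)&(T[...,2]<=a+10)]
        if len(k)>3: print(a,len(k),"y",np.percentile(k[:,1],[1,99]).round(),"x",np.percentile(k[:,0],[1,99]).round())
E
```

```text
scene
-110 207 y [-10.  37.] x [-38.  27.]
-100 167 y [-64.  64.] x [-14.   9.]
-90 259 y [-66.  69.] x [-19.  10.]
-80 257 y [-69.  69.] x [-21.  10.]
-70 253 y [-71.  71.] x [-20.  10.]
-60 249 y [-71.  72.] x [-18.  14.]
-50 226 y [-73.  73.] x [-18.  12.]
-40 183 y [-72.  73.] x [-14.  12.]
-30 119 y [-55.  59.] x [-12.  10.]
-20 122 y [-51.  56.] x [-12.  11.]
-10 121 y [-50.  56.] x [-12.  11.]
0 113 y [-51.  55.] x [-12.  11.]
10 30 y [-48.  48.] x [-11.  10.]
top
-110 34 y [-6. 37.] x [-22.  36.]
-100 102 y [33. 66.] x [-13.  10.]
-90 87 y [28. 69.] x [-12.  11.]
-80 56 y [16. 71.] x [-17.  18.]
-70 58 y [23. 72.] x [-18.  16.]
-60 73 y [27. 72.] x [-18.  16.]
-50 57 y [28. 73.] x [-11.  16.]
-40 17 y [45. 74.] x [-13.  12.]
-10 7 y [44. 49.] x [ 5. 10.]
0 5 y [44. 49.] x [ 5. 10.]
```

Emit:
drive_tool([
  {"claw": 0.085,"dx": 0,"dy": 0,"dz": 0,"wx": 4,"wy": 0,"wz": 0},
  {"claw": 0.085,"dx": 0,"dy": -0.0032,"dz": 0.0129,"wx": 0,"wy": 0,"wz": 0},
  {"claw": 0.085,"dx": 0,"dy": -0.0032,"dz": 0.0129,"wx": 0,"wy": 0,"wz": 0},
  {"claw": 0.085,"dx": 0,"dy": -0.0032,"dz": 0.0129,"wx": 0,"wy": 0,"wz": 0},
  {"claw": 0.085,"dx": 0,"dy": -0.0032,"dz": 0.0129,"wx": 0,"wy": 0,"wz": 0},
  {"claw": 0.085,"dx": 0,"dy": -0.003,"dz": 0.0129,"wx": 0,"wy": 0,"wz": 0},
  {"claw": 0.085,"dx": 0,"dy": 0,"dz": 0,"wx": 0,"wy": 0,"wz": 0},
])

```text
t: 3.82
eef_pos: [0.5508, -0.0243, 0.1889]
tool_rot: [0.04, 0.234, 0.957, 0.168]
contact_force: [0.3, -0.2, 1.1]
gripper_width: 0.993
grasp_force: 0.0
```

```bash
cat >> h.py <<'E'
from scipy.spatial.transform import Rotation as Ro
O=np.array([.545,-.0645]);yu=np.array([.461,.887]);xu=np.array([.887,-.461])
def snap(name):
    o=get_obs();w,x,y,z=o["tool_rot"];R=Ro.from_quat([x,y,z,w]).as_matrix()
    e=o["eef_pos"]
    for nm,pt in(("TCP",[0,0,0]),("A",[0,42.5,12.5]),("B",[0,-42.5,12.5]),("Bo",[0,-56,12.5])):
        g=R@np.array(pt)/1000+e; q=g[:2]-O; print(nm,"x_u %.1f y_u %.1f z %.1f"%(1e3*q@xu,1e3*q@yu,1e3*g[2]))
    print("tilt",np.degrees(np.arcsin(R[2,1])).round(1),"t",o["t"],o["contact_force"].round(1),o["torque"].round(2),o["gripper_width"])
    ps=[read_camera(n) for n in("scene","top")]
    np.savez(name+".npz",ps=ps[0][0],ds=ps[0][1],pt=ps[1][0],dt=ps[1][1])
    a=cv2.resize(ps[0][0][130:280,190:330],None,fx=3.6,fy=3.6,interpolation=cv2.INTER_CUBIC)
    b=cv2.resize(ps[1][0][150:255,245:370],None,fx=2.3,fy=2.3)
    im=np.zeros((540,800,3),np.uint8);im[:540,:504]=a[:540,:504];im[:b.shape[0],510:510+b.shape[1]]=b
    cv2.imwrite(f"pics/{name}.png",im[:,:,::-1])
E
python3 -c "from h import *;snap('k1')"
```

```text
TCP x_u -13.3 y_u 38.3 z 188.9
A x_u -13.3 y_u 82.5 z 191.7
B x_u -13.4 y_u 2.6 z 162.7
Bo x_u -13.5 y_u -10.1 z 158.0
tilt 19.9 t 3.825 [ 0.3 -0.2  1.1] [-0.39  0.13 -0.02] 0.9927572996731877
```

View pics/k1.png

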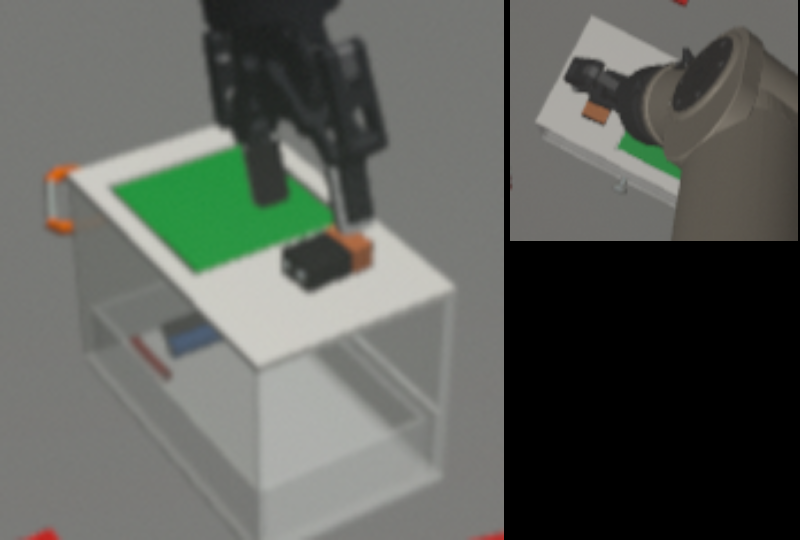

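```bash
python3 - <<'E'
from h import *
c=calibration("scene")
def px(x,y,z):
    w=np.r_[O+xu*x/1e3+yu*y/1e3,z/1e3];q=c["intrinsics"]@(c["R"]@w+c["t"]);q=q[:2]/q[2];return ((q-[190,130])*3.6).round().astype(int).tolist()
print("bat far bottom",px(10.9,70,150),px(-37.7,70,150),"far top",px(10.9,70,167.5),px(-37.7,70,167.5),"near top",px(10.9,43.5,167.5),px(-37.7,43.5,167.5))
print("A in L/R",px(-2.3,82.5,191.7),px(-24.3,82.5,191.7),"out",px(-2.3,95,196.3),px(-24.3,95,196.3))
print("B in",px(-2.3,2.6,162.7),px(-24.3,2.6,162.7),"out",px(-2.3,-10.1,158),px(-24.3,-10.1,158))
print("lid corners",px(65,111,150),px(-65,111,150),px(65,-111,150), "flap free",px(49,20,149),px(-49,20,149))
E
```

```text
bat far bottom [300, 292] [372, 265] far top [300, 266] [373, 239] near top [274, 243] [347, 217]
A in L/R [334, 234] [367, 221] out [347, 238] [381, 225]
B in [256, 209] [288, 197] out [245, 205] [277, 194]
lid corners [255, 365] [455, 286] [65, 171] flap free [195, 270] [340, 218]
```

Scene view: A's tip at (355,222) is above and behind the battery (centre ≈(327,258)). B is over the flap at (268,203). Projections agree to a few mm, so I'm going down.

Emit:
drive_tool([
  {"claw": 0.085,"dx": 0,"dy": -0.002,"dz": 0.0056,"wx": 0,"wy": 0,"wz": 0},
  {"claw": 0.085,"dx": 0,"dy": -0.002,"dz": 0.0056,"wx": 0,"wy": 0,"wz": 0},
  {"claw": 0.085,"dx": 0,"dy": -0.002,"dz": 0.0056,"wx": 0,"wy": 0,"wz": 0},
  {"claw": 0.085,"dx": 0,"dy": -0.002,"dz": 0.0056,"wx": 0,"wy": 0,"wz": 0},
  {"claw": 0.085,"dx": 0,"dy": -0.002,"dz": 0.0056,"wx": 0,"wy": 0,"wz": 0},
  {"claw": 0.085,"dx": 0,"dy": -0.002,"dz": 0.0056,"wx": 0,"wy": 0,"wz": 0},
  {"claw": 0.085,"dx": 0,"dy": 0,"dz": 0,"wx": 0,"wy": 0,"wz": 0},
  {"claw": 0.085,"dx": 0,"dy": 0,"dz": 0,"wx": 0,"wy": 0,"wz": 0},
])

```text
t: 4.92
eef_pos: [0.5516, -0.024, 0.1546]
tool_rot: [0.041, 0.234, 0.957, 0.169]
contact_force: [-0.4, 0.1, 0.4]
gripper_width: 0.995
grasp_force: 0.3
```

```bash
python3 -c "from h import *;snap('k2')"
```

```text
TCP x_u -12.8 y_u 39.0 z 154.6
A x_u -12.8 y_u 83.1 z 157.4
B x_u -12.8 y_u 3.3 z 128.3
Bo x_u -12.8 y_u -9.4 z 123.7
tilt 20.0 t 4.925 [-0.4  0.1  0.4] [-0.2   0.22  0.03] 0.9945668800535726
```

View pics/k2.png

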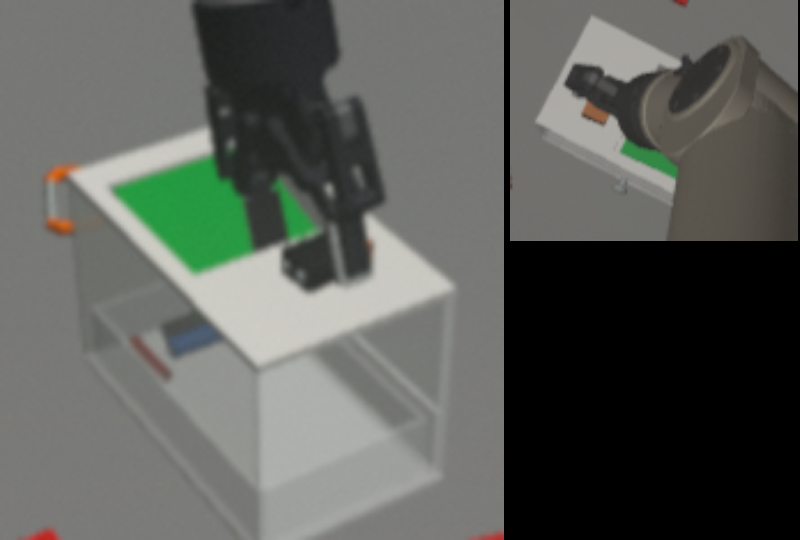

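A is behind the battery at (353,276), clear of it, and B holds the flap down at (265,248), with a gap at the lip visible in the top view. Starting the horizontal push.

Emit:
drive_tool([
  {"claw": 0.085,"dx": 0,"dy": -0.0047,"dz": -0.0017,"wx": 0,"wy": 0,"wz": 0},
  {"claw": 0.085,"dx": 0,"dy": -0.0047,"dz": -0.0017,"wx": 0,"wy": 0,"wz": 0},
  {"claw": 0.085,"dx": 0,"dy": -0.0047,"dz": -0.0017,"wx": 0,"wy": 0,"wz": 0},
  {"claw": 0.085,"dx": 0,"dy": -0.0047,"dz": -0.0017,"wx": 0,"wy": 0,"wz": 0},
  {"claw": 0.085,"dx": 0,"dy": -0.0047,"dz": -0.0017,"wx": 0,"wy": 0,"wz": 0},
  {"claw": 0.085,"dx": 0,"dy": -0.0047,"dz": -0.0017,"wx": 0,"wy": 0,"wz": 0},
  {"claw": 0.085,"dx": 0,"dy": 0,"dz": 0,"wx": 0,"wy": 0,"wz": 0},
])

```text
t: 5.9
eef_pos: [0.5376, -0.0515, 0.1545]
tool_rot: [0.041, 0.234, 0.957, 0.168]
contact_force: [-0.4, 0.1, 1.3]
gripper_width: 0.994
grasp_force: 0.5
```

```bash
python3 -c "from h import *;snap('k3')"
```

```text
TCP x_u -12.6 y_u 8.1 z 154.5
A x_u -12.5 y_u 52.3 z 157.3
B x_u -12.6 y_u -27.5 z 128.3
Bo x_u -12.6 y_u -40.2 z 123.6
tilt 20.0 t 5.9 [-0.4  0.1  1.3] [-0.33  0.2  -0.02] 0.9940118011721262
```

View pics/k3.png

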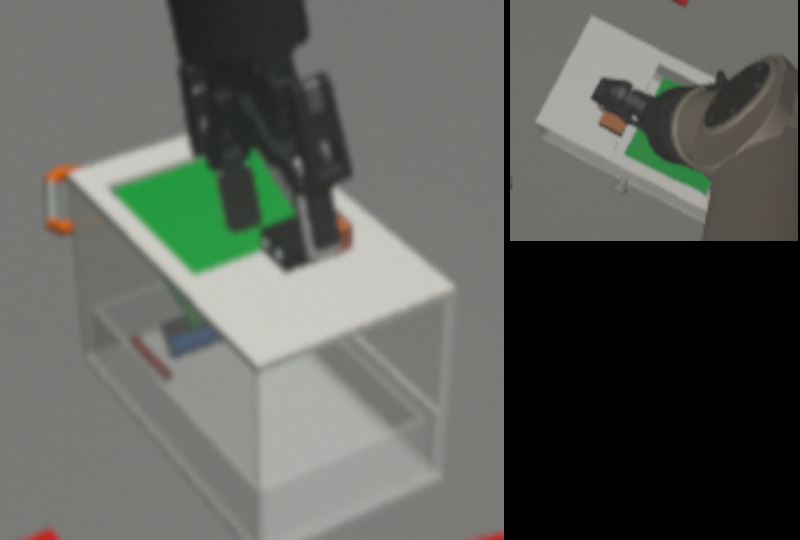

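Battery at (305,240) moves straight ahead of A and its near edge is at the lip. The flap is clearly open. Continuing.

Emit:
drive_tool([
  {"claw": 0.085,"dx": 0,"dy": -0.0047,"dz": -0.0017,"wx": 0,"wy": 0,"wz": 0},
  {"claw": 0.085,"dx": 0,"dy": -0.0047,"dz": -0.0017,"wx": 0,"wy": 0,"wz": 0},
  {"claw": 0.085,"dx": 0,"dy": -0.0047,"dz": -0.0017,"wx": 0,"wy": 0,"wz": 0},
  {"claw": 0.085,"dx": 0,"dy": -0.0047,"dz": -0.0017,"wx": 0,"wy": 0,"wz": 0},
  {"claw": 0.085,"dx": 0,"dy": -0.0047,"dz": -0.0017,"wx": 0,"wy": 0,"wz": 0},
  {"claw": 0.085,"dx": 0,"dy": 0,"dz": 0,"wx": 0,"wy": 0,"wz": 0},
  {"claw": 0.085,"dx": 0,"dy": 0,"dz": 0,"wx": 0,"wy": 0,"wz": 0},
])

```text
t: 6.88
eef_pos: [0.5261, -0.0735, 0.1545]
tool_rot: [0.041, 0.234, 0.957, 0.168]
contact_force: [0.1, 0.9, 3.6]
gripper_width: 0.995
grasp_force: 1.2
```

```bash
python3 -c "from h import *;snap('k4')"
```

```text
TCP x_u -12.7 y_u -16.7 z 154.5
A x_u -12.6 y_u 27.5 z 157.2
B x_u -12.7 y_u -52.4 z 128.2
Bo x_u -12.7 y_u -65.0 z 123.6
tilt 20.0 t 6.875 [0.1 0.9 3.6] [-0.18  0.21 -0.02] 0.9948067880032302
```

View pics/k4.png

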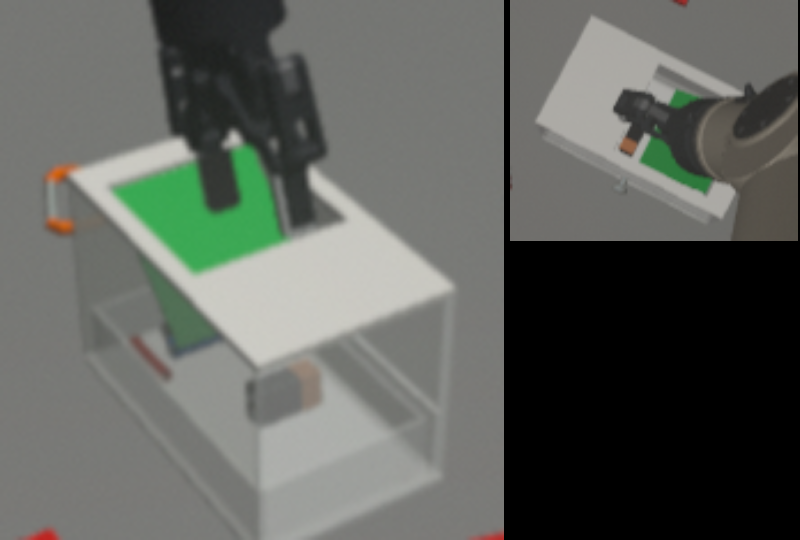

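The battery has dropped into the drawer at (285,393) while B still holds the flap. Retreating straight up.

Emit:
drive_tool([
  {"claw": 0.085,"dx": 0,"dy": 0.0017,"dz": -0.0047,"wx": 0,"wy": 0,"wz": 0},
  {"claw": 0.085,"dx": 0,"dy": 0.0034,"dz": -0.0094,"wx": 0,"wy": 0,"wz": 0},
  {"claw": 0.085,"dx": 0,"dy": 0.0034,"dz": -0.0094,"wx": 0,"wy": 0,"wz": 0},
  {"claw": 0.085,"dx": 0,"dy": 0.0034,"dz": -0.0094,"wx": 0,"wy": 0,"wz": 0},
  {"claw": 0.085,"dx": 0,"dy": 0.0068,"dz": -0.0188,"wx": 0,"wy": 0,"wz": 0},
  {"claw": 0.085,"dx": 0,"dy": 0.0068,"dz": -0.0188,"wx": 0,"wy": 0,"wz": 0},
  {"claw": 0.085,"dx": 0,"dy": 0.0068,"dz": -0.0188,"wx": 0,"wy": 0,"wz": 0},
  {"claw": 0.085,"dx": 0,"dy": 0.0068,"dz": -0.0188,"wx": 0,"wy": 0,"wz": 0},
  {"claw": 0.085,"dx": 0,"dy": 0,"dz": 0,"wx": 0,"wy": 0,"wz": 0},
  {"claw": 0.085,"dx": 0,"dy": 0,"dz": 0,"wx": 0,"wy": 0,"wz": 0},
  {"claw": 0.085,"dx": 0,"dy": 0,"dz": 0,"wx": 0,"wy": 0,"wz": 0},
  {"claw": 0.085,"dx": 0,"dy": 0,"dz": 0,"wx": 0,"wy": 0,"wz": 0},
])

```text
t: 8.48
eef_pos: [0.5258, -0.0731, 0.2687]
tool_rot: [0.041, 0.234, 0.957, 0.169]
contact_force: [0.0, -0.2, 0.1]
gripper_width: 0.998
grasp_force: 0.0
```

```bash
python3 -c "from h import *;snap('k5')"
```

```text
TCP x_u -13.0 y_u -16.5 z 268.7
A x_u -13.0 y_u 27.7 z 271.5
B x_u -13.1 y_u -52.2 z 242.5
Bo x_u -13.1 y_u -64.9 z 237.9
tilt 20.0 t 8.475 [ 0.  -0.2  0.1] [-0.35  0.17 -0.02] 0.9981955527476614
```

View pics/k5.png

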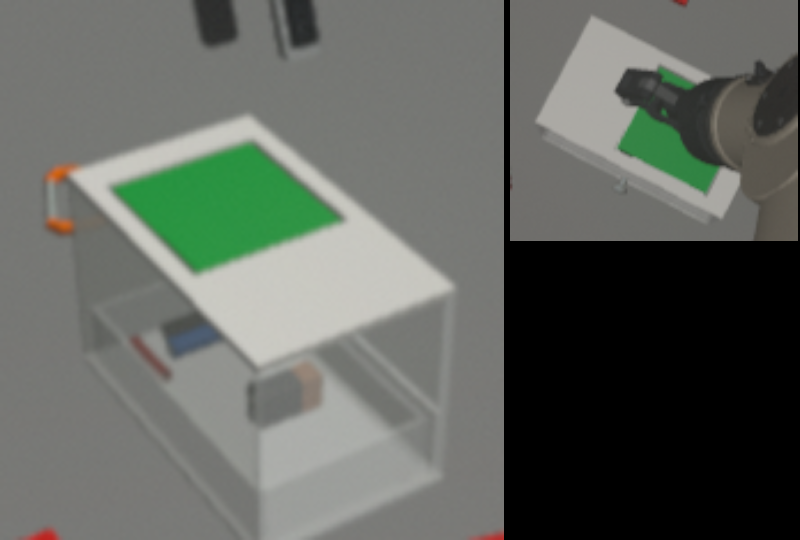

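The flap is shut and level at (228,205), the battery is at rest in the drawer at (285,393), and the hand is clear.

```bash
python3 -c "from station import *;print(hand_in())"
```

```text
the job is handed in; nothing more can be done
None
```

The battery was pushed through the held-open flap and lies in the closed drawer, the flap has sprung shut, the hand is clear with no contact on other items, and the job was handed in at about 8.6 s (no verdict returned).

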